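Take the gluing stack apart

TASK

The glue has set, so take the pressing stack apart and give each thing its own place: the paste pot on the round grey felt mat, the small lino block on the square grey felt mat, the large lino block lengthwise on the slatted drying rack and the plywood pressing board across the two rails of the rail stand. Set each one down gently, centred on its place and square with it (the pot only centred), flat and the same way up as now; never tip the pot. Do not disturb the baren and the lino cutter that lie on the table.

Things in the scene. Friction and masses are not known exactly. Their poses are not given: they have to be found in the camera images.
- pot_center (a point): paste pot, a round closed pot 58 mm in diameter and 50 mm high, white with a red lid, on top of the stack. The point is its centre, 25 mm above its underside; z is its axis. Graspable anywhere on its side. About 0.2 kg.
- small_block_center (a point): small lino block: a wooden block with a dark green carved top, 60 mm along its x, 75 mm along its y, 20 mm high, under the pot; its long side runs along the long side of the large block. The point is its centre, 10 mm above its underside. Take it across the 60 mm.
- large_block_center (a point): large lino block: a wooden block with a brown carved top, 95 mm along its x, 65 mm along its y, 20 mm high, under the small block. The point is its centre, 10 mm above its underside. Take it across the 65 mm.
- press_board_center (a point): pressing board: plywood with a cork face, 130 mm along its x, 68 mm along its y, 18 mm thick, at the bottom of the stack, lying on the table. The point is its centre, 9 mm above its underside. Take it across the 68 mm. The four things are stacked loosely about one centre, within a few mm and degrees.
- round_mat_top (a point): round grey felt mat, 92 mm in diameter, its top 10 mm above the table, fixed to the table: the place of the pot. The point is the centre of its upper face.
- square_mat_top (a point): square grey felt mat in a thin wooden edge, 100 mm by 100 mm, its top 10 mm above the table, fixed: the place of the small block (either side of the block may lie along either side of the mat). The point is the centre of its upper face; x and y run along its sides.
- slat_rack_top (a point): slatted wooden drying rack, 126 mm along its x, 95 mm along its y, fixed: seven pale slats that run along y, their tops 18 mm above the table: the place of the large block, whose long side lies along the rack's x. The point is the centre of the upper face of the slats.
- rail_stand_top (a point): rail stand, fixed: two dark wooden rails that run along its y, each 16 mm wide and 100 mm long, their centre lines 84 mm apart along x, their tops 22 mm above the table, joined by two low pale bars (up to 10 mm above the table): the place of the pressing board, whose long side lies along the stand's x, across both rails. The point is midway between the rails at the height of their tops.
- baren_center (a point): baren, a loose wooden rubbing disc 108 mm in diameter with a knob, 48 mm high: a bystander, to be left alone. The point is on its axis, 24 mm above its underside.
- cutter_center (a point): lino cutter, a loose small wooden-handled tool 96 mm long along its x, 30 mm wide, 27 mm high: a bystander, to be left alone. The point is 13 mm above its underside, at its middle.
There are look-alikes about, which are no part of the job. Leave any green or orange look-alike of the part that bears pot_center alone.

How it is judged:
At the end, for the whole second after the job is handed in: Pot on round mat, small block on square mat, large block on slatted rack, board on rail stand: each within 15 mm of the centre, resting on it (height within 4 mm), level within 0.1 rad, at rest; blocks and board within 0.2 rad of square (large block, board: x along the place's x) (horizontal distance between pot_center and round_mat_top below 0.015 m and z of pot_center in the frame of round_mat_top between 0.021 and 0.029 m and angle between each of pot_center, small_block_center, large_block_center, press_board_center's own z axis and vertical below 0.1 rad and linear speed of each of pot, small_block, large_block, press_board below 0.02 m/s and horizontal distance between small_block_center and square_mat_top below 0.015 m and z of small_block_center in the frame of square_mat_top between 0.006 and 0.014 m and (angle between the x axis of small_block_center and the x axis of square_mat_top, either way round below 0.2 rad or angle between the x axis of small_block_center and the y axis of square_mat_top, either way round below 0.2 rad) and horizontal distance between large_block_center and slat_rack_top below 0.015 m and z of large_block_center in the frame of slat_rack_top between 0.006 and 0.014 m and angle between the x axis of large_block_center and the x axis of slat_rack_top, either way round below 0.2 rad and horizontal distance between press_board_center and rail_stand_top below 0.015 m and z of press_board_center in the frame of rail_stand_top between 0.005 and 0.013 m and angle between the x axis of press_board_center and the x axis of rail_stand_top, either way round below 0.2 rad); the robot touches nothing.
It fails at once if the pot is tipped by more than 0.5 rad (angle between pot_center's own z axis and vertical above 0.5 rad).
It fails at once if the baren is moved by more than 15 mm (distance of baren_center from where it was at the start of the episode above 0.015 m).
It fails at once if the lino cutter is moved by more than 15 mm (distance of cutter_center from where it was at the start of the episode above 0.015 m).
It fails at once if a thing is dropped (it moves faster than 0.7 m/s, out of the fingers) ((linear speed of pot above 0.7 m/s and contact force between the fingers and pot below 0.05 N) or (linear speed of small_block above 0.7 m/s and contact force between the fingers and small_block below 0.05 N) or (linear speed of large_block above 0.7 m/s and contact force between the fingers and large_block below 0.05 N) or (linear speed of press_board above 0.7 m/s and contact force between the fingers and press_board below 0.05 N)).
It also fails if it takes over 109 s, if anything falls off the work surface, if the arm or the gripper's body presses on something with over 40 N, if the wrist force passes 120 N, or if a joint passes its speed limit or range.

ROBOT

A 6-joint arm with a two-finger parallel gripper is mounted at the origin on a cart in front of the work surface, level with it; the furniture and walls round the work are solid. World frame = base frame: x ahead of the robot, y to its left, z up, the work surface at z = 0. Lengths are in m, angles in rad, forces in N, time in s.
With the tool pointing down it reaches from about 0.3 to 0.775 m from the base axis. Payload 14.6 kg.
Tool frame: the origin (TCP) lies on the mounting face of the last link; the fingertips stand 199 mm ahead of it and the grasp point (between the pads) lies 180 mm ahead of it; z points along the fingers, y is the direction in which the jaws open and shut (so a half turn about z gives the same grasp; the last joint's range is limited). The gripper opens to 94 mm and grips with 3 to 60 N. Pads are 16 mm wide; open, the fingers measure 119 mm over their backs; the gripper's body (75 mm by 177 mm) begins 78 mm behind the grasp point.
Start: joints at [1.272, 0.3, 1.521, -0, 1.321, -0.067], TCP at [0.126, 0.535, 0.405] pointing down, gripper open.
Joint ranges: [-3.03, 3.03], [-0.79, 2.21], [0.23, 2.52], [-1.04, 4.18], [0, 3.07], [-2.55, 2.55]. Speed limits (rad/s): [2.22, 2.22, 2.57, 3.14, 3.14, 3.14].

INTERFACE

Orientations are given as [roll, pitch, yaw] about the fixed x, y, z axes, in that order (R = Rz(yaw) Ry(pitch) Rx(roll)).
In Python, from station import sensors, vision, job gives the robot as it stands. The module is installed in compiled form; this text tells all that it offers.
- The arm moves only by the tool arm_command, never from a script. Its argument "plan" is one flat list of numbers, 5 for each row, row after row: the closure, from -1 (fully open) to 1 (shut), so that 0 is half open, then the shift along the world's x, y, z scaled (see below), then the turn about the world's z scaled (see below). A call has 1 to 20 rows; each row is the pose to reach, as a shift and turn from the pose commanded when the call began; what a row does not reach only later rows make up. The controller multiplies each number of a shift by 400 mm and each number of a turn by 120 degrees. A row lasts 1/10 s, in which the tool goes at most 50 mm and 8.59 degrees, less where a joint would pass 70% of its speed; a pose out of reach is approached as far as the arm can. A call with a number of a shift or a turn outside -1 to 1 is refused whole. A call with a gripper value outside its range is refused whole. The fingers move at their own pace and stop on an object; "newtons" is the grip in N (left out, the last holds). Time passes only in rows, so rows that repeat a pose let the fingers close. It gives the time, the measured TCP pose, the force and the opening at its end, in the units of the state.
- sensors.get_obs(): the state, without advancing time (a new reading comes with each control period).
- vision.camera(name): name is "scene" or "top"; returns the picture (420x560x3 uint8, blue, green, red); there is no depth.
- vision.camera_params(name): a dict with "intrinsics" (3x3 intrinsics, pixels), "rvec" (rotation vector, rad) and "tvec" (3), from world to camera coordinates, as OpenCV has them. Camera axes: x right, y down, z forward; pixel columns grow to the right and rows downward; lengths in m; the calibration is good to about 2 mm. A picture is of the moment at which its call begins. camera_params takes no time and is no camera call.
- job.hand_in(): hands the job in, once; it reports no verdict.
Trained networks look in the newest picture that a camera, given by its name, has taken for a name from the list of things; names that differ only in an ending like _2 or _b are one class to them, and where a whole thing is asked for, a point or a joint stands for the part that bears it (a point fixed in the world has none). Each returns a list of dicts, best first, with "confidence" (0 to 1); they miss things now and then, are a little off and sometimes report something else, mostly with a low value. They report only what shows in the picture. A call takes as long as a camera call. They do not tell look-alikes from the thing itself.
- vision.search_frame(name, camera): "at" ([row, column] in pixels, amid what is visible of it).
- vision.silhouettes(name, camera): "mask" (420x560 bool, what is visible of it) and "at" ([row, column] in pixels, amid what is visible of it).
- vision.pinpoint(name, camera): "at" ([row, column] in pixels: a listed point, or the origin of a listed thing).
The state is a dict: "time_s": time; "qpos": joint angles; "joint_vel": joint speeds; "tau": joint torques, N m; "ee_pos": TCP position; "eef_rot": TCP orientation; "force": force on the tool from outside, world axes, zero at the start; "moment": the same for the moment, N m; "grip_width": finger opening in m.
Only numpy, scipy, OpenCV 4.12 (cv2) and the standard library are available. Lean on these libraries where they do the work, as an engineer would, in place of code of your own. Each camera call takes 0.05 s, during which the arm holds its last target.

## Working session

There is one attempt and no reset: what is moved stays moved. The work goes in short steps, Python scripts to look and compute and a tool call to move; the robot and the scene stay as the last step left them, time stands still between calls to the robot, and variables do not carry over. Pictures are saved under pics/ and viewed, and the job is handed in when it is done.

Besides the shell and the picture viewer there is one more tool, called by a JSON object that holds its "op" and its "data". arm_command: Moves the arm, as the interface text tells. Its arguments: {"type":"object","properties":{"plan":{"type":"array"},"newtons":{"type":"number"}},"required":["plan"]}

```bash
mkdir -p pics; ls
python3 - <<'E'
from station import sensors, vision, job
import cv2
print(sensors.get_obs())
for n in ("scene","top"):
    im=vision.camera(n); cv2.imwrite(f"pics/{n}0.png",im)
    print(n,vision.camera_params(n))
E
```

```text
pics
{'time_s': 0.0, 'qpos': array([ 1.27242824e+00,  3.00443112e-01,  1.52158597e+00, -3.04995364e-06,
        1.32070011e+00, -6.65897704e-02]), 'joint_vel': array([ 0.00160204, -0.00226521,  0.00014915, -0.00083049,  0.00110344,
       -0.00063587]), 'tau': array([ 8.45207651e-04, -5.31811273e+01, -3.52728724e+01,  7.08086975e-02,
        2.44824355e-02, -6.69562291e-05]), 'ee_pos': array([0.12632587, 0.53525598, 0.40409949]), 'eef_rot': array([-3.14045843e+00, -7.26786949e-05,  2.90981506e+00]), 'force': array([-0.97516552, -0.13544259, -0.470226  ]), 'moment': array([ 0.04532369,  0.02785762, -0.05013281]), 'grip_width': 0.09390654949560623}
scene {'intrinsics': array([[448.06756175,   0.        , 276.84159983],
       [  0.        , 448.06756175, 216.17162002],
       [  0.        ,   0.        ,   1.        ]]), 'rvec': array([ 2.0811242 , -0.73622871,  0.36011801]), 'tvec': array([-0.42387507,  0.25647956,  1.1974323 ])}
top {'intrinsics': array([[432.14407702,   0.        , 273.91368996],
       [  0.        , 432.14407702, 207.81096702],
       [  0.        ,   0.        ,   1.        ]]), 'rvec': array([ 2.15286924, -2.1209544 ,  0.16470302]), 'tvec': array([-0.01770118,  0.56787395,  1.08882423])}
```

View pics/scene0.png

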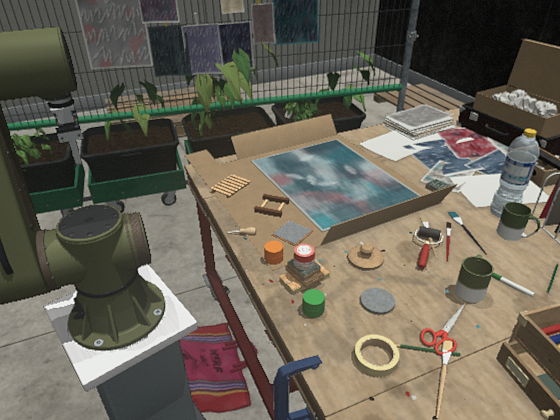

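View pics/top0.png

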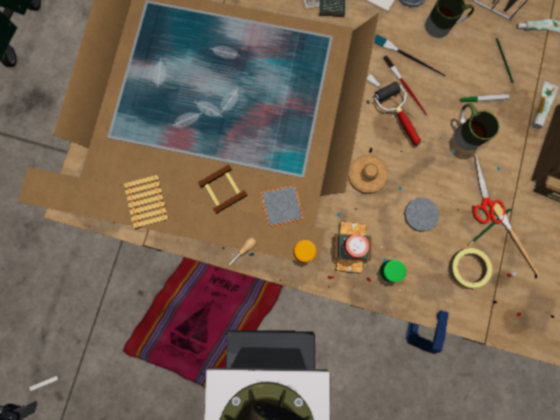

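```bash
cat > h.py <<'E'
from station import sensors, vision, job
import cv2, numpy as np
def P(n):
    p=vision.camera_params(n); return p['intrinsics'],np.array(p['rvec']),np.array(p['tvec'])
def proj(n,X):
    K,r,t=P(n); return cv2.projectPoints(np.float64(X).reshape(-1,1,3),r,t,K,None)[0].reshape(-1,2)
def ray(n,uv,z):
    """uv (col,row) -> world at height z"""
    K,r,t=P(n); R=cv2.Rodrigues(r)[0]; C=-R.T@t
    uv=np.atleast_2d(np.float64(uv)); d=np.c_[uv,np.ones(len(uv))]@np.linalg.inv(K).T@R
    return C+d*((z-C[2])/d[:,2])[:,None]
def tri(uv1,uv2,n1="scene",n2="top"):
    Ms=[]
    for n in(n1,n2):
        K,r,t=P(n);Ms.append(K@np.c_[cv2.Rodrigues(r)[0],t])
    X=cv2.triangulatePoints(Ms[0],Ms[1],np.float64(uv1).reshape(2,1),np.float64(uv2).reshape(2,1))
    return (X[:3]/X[3]).ravel()
E
python3 - <<'E'
from h import *
H=dict(pot_center=.101,small_block_center=.068-.0,large_block_center=.028,press_board_center=.009,round_mat_top=.01,square_mat_top=.01,slat_rack_top=.018,rail_stand_top=.022,baren_center=.024,cutter_center=.013)
for n in("scene","top"):
    K,r,t=P(n);print(n,-cv2.Rodrigues(r)[0].T@t)
    print(proj(n,[[0,0,0],[.5,0,0],[.5,.3,0],sensors.get_obs()['ee_pos']]).round())
    im=vision.camera(n)
    for k in H:
        q=vision.pinpoint(k,n)
        print(n,k,[(np.round(d['at'],1),round(d['confidence'],2),ray(n,d['at'][::-1],H[k])[0][:2].round(4)) for d in q[:3]])
t=cv2.imread('pics/top0.png'); cv2.imwrite('pics/c1.png',cv2.resize(t[150:290,110:450],None,fx=2.3,fy=2.3,interpolation=cv2.INTER_CUBIC))
t=cv2.imread('pics/scene0.png'); cv2.imwrite('pics/c2.png',cv2.resize(t[165:325,205:405],None,fx=3.5,fy=3.5,interpolation=cv2.INTER_CUBIC))
E
```

```text
scene [-0.17373385 -0.92365478  0.89217394]
[[118. 312.]
 [267. 238.]
 [217. 200.]
 [ 60. 100.]]
scene pot_center [(array([303.6, 315. ]), 0.8, array([ 0.3588, -0.3796])), (array([253. , 302.1]), 0.63, array([ 0.459 , -0.2178])), (array([257.5, 272.3]), 0.6, array([ 0.3843, -0.1806]))]
scene small_block_center [(array([264.6, 305.7]), 0.75, array([ 0.4603, -0.2323]))]
scene large_block_center [(array([271.5, 304.2]), 0.86, array([ 0.4682, -0.2182]))]
scene press_board_center [(array([278.1, 304.8]), 0.94, array([ 0.4652, -0.2247]))]
scene round_mat_top [(array([298.8, 376.1]), 0.65, array([ 0.5591, -0.4084]))]
scene square_mat_top [(array([229.2, 288.2]), 0.64, array([ 0.5766, -0.0161]))]
scene slat_rack_top [(array([185. , 231.8]), 0.89, array([0.5836, 0.3256]))]
scene rail_stand_top [(array([204. , 272.4]), 0.59, array([0.6178, 0.1205]))]
scene baren_center [(array([273.2, 305.4]), 0.71, array([ 0.469 , -0.2224])), (array([253.9, 364.7]), 0.58, array([ 0.6619, -0.2715]))]
scene cutter_center [(array([230.5, 242.4]), 0.44, array([0.4545, 0.071 ]))]
top [ 0.38943586 -0.01555107  1.16
[... 425 characters left out ...]
9.1, 349.9]), 0.75, array([ 0.4641, -0.21  ]))]
top press_board_center [(array([248.2, 350.9]), 0.82, array([ 0.4678, -0.216 ]))]
top round_mat_top [(array([211. , 419.2]), 0.74, array([ 0.5707, -0.4013]))]
top square_mat_top [(array([203.3, 283. ]), 0.82, array([ 0.5864, -0.0335]))]
top slat_rack_top [(array([200.9, 145.3]), 0.96, array([0.5862, 0.338 ])), (array([249.8, 241.7]), 0.45, array([0.4586, 0.0745]))]
top rail_stand_top [(array([190.8, 220.8]), 0.64, array([0.6161, 0.1348])), (array([247.5, 355.1]), 0.29, array([ 0.4689, -0.2248]))]
top baren_center [(array([169.6, 368.7]), 0.61, array([ 0.68  , -0.2643]))]
top cutter_center [(array([250.6, 241.8]), 0.73, array([0.4568, 0.0745]))]
```

View pics/c1.png

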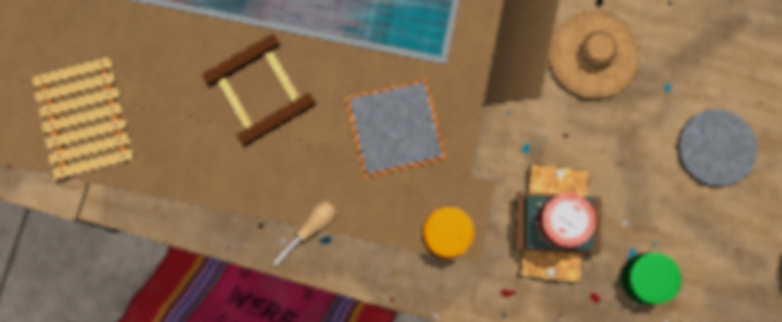

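View pics/c2.png

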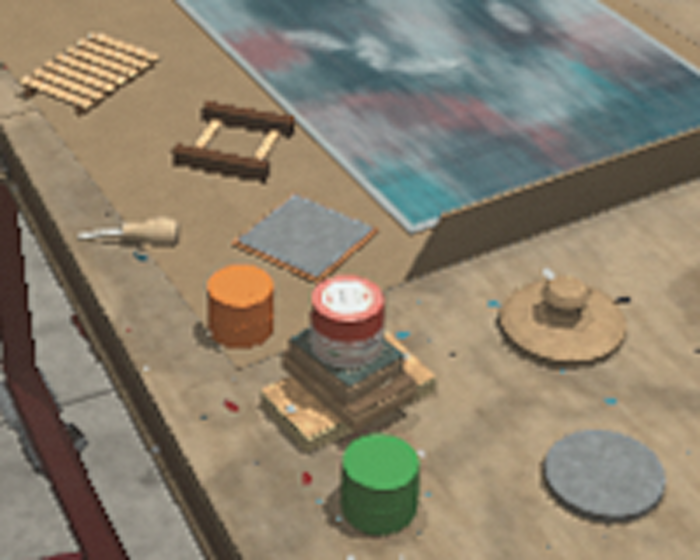

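```bash
cat >> h.py <<'E'
from scipy.optimize import minimize
def model(kind,dims,x,y,yaw,z0):
    L,W,Hh=dims
    if kind=='cyl':
        a=np.linspace(0,2*np.pi,40,endpoint=False); xy=np.c_[np.cos(a),np.sin(a)]*L/2
    else:
        xy=np.array([[1,1],[1,-1],[-1,-1],[-1,1]])*[L/2,W/2]
    c,s=np.cos(yaw),np.sin(yaw); xy=xy@np.array([[c,s],[-s,c]])+[x,y]
    return np.vstack([np.c_[xy,np.full(len(xy),z0)],np.c_[xy,np.full(len(xy),z0+Hh)]])
def sil(n,M,S=4):
    uv=proj(n,M); h=cv2.convexHull(uv.astype(np.float32))
    im=np.zeros((420*S,560*S),np.uint8)
    cv2.fillConvexPoly(im,np.round((h.reshape(-1,2)+.5)*S-.5).astype(np.int32),1); return im
def getmask(name,cam,guess,h):
    q=vision.silhouettes(name,cam); g=proj(cam,[guess[0],guess[1],h])[0]
    q=[d for d in q if np.hypot(*(np.array(d['at'])[::-1]-g))<25]
    if not q: return None
    return q[0]['mask']
def fit(name,kind,dims,guess,z0,cams=("scene","top"),masks=None,S=4,hull=False):
    """guess x,y,yaw"""
    ms={}
    for c in cams:
        m=masks[c] if masks else getmask(name,c,guess,z0+dims[2]/2)
        if m is None: print(name,c,'no mask'); continue
        m=m.astype(np.uint8)
        if hull:
            p=cv2.findNonZero(m); hh=cv2.convexHull(p); m=np.zeros_like(m); cv2.fillConvexPoly(m,hh,1)
        ms[c]=(cv2.resize(m.astype(np.float32),None,fx=S,fy=S,interpolation=cv2.INTER_LINEAR)>.5).astype(np.uint8)
    def ious(p):
        o=[]
        for c,m in ms.items():
            s=sil(c,model(kind,dims,p[0],p[1],p[2] if kind!='cyl' else 0,z0),S)
            o.append((s&m).sum()/max(1,(s|m).sum()))
        return o
    best=None
    for y0 in ([guess[2]] if kind=='cyl' else guess[2]+np.radians([-20,-8,0,8,20])):
        r=minimize(lambda p:-np.mean(ious(p)),[guess[0],guess[1],y0],method='Nelder-Mead',options=dict(initial_simplex=[[guess[0],guess[1],y0],[guess[0]+.02,guess[1],y0],[guess[0],guess[1]+.02,y0],[guess[0],guess[1],y0+.15]],xatol=2e-4,fatol=1e-4,maxiter=150))
        if best is None or r.fun<best.fun: best=r
    p=best.x
    print(name,'xy',p[:2].round(4),'yaw deg',round(np.degrees(p[2]),1),'iou',dict(zip(ms,np.round(ious(p),3))),flush=True)
    return p
E
python3 - <<'E'
from h import *
for n in("scene","top"): vision.camera(n)
for cams in (("scene",),("top",),("scene","top")):
    print(cams)
    fit('pot_center','cyl',(.058,.058,.05),(.46,-.22,0),.058,cams)
    fit('round_mat_top','cyl',(.092,.092,.01),(.57,-.405,0),0,cams)
    fit('square_mat_top','box',(.1,.1,.01),(.584,-.03,.2),0,cams)
    fit('slat_rack_top','box',(.126,.095,.018),(.585,.335,.2),0,cams,hull=True)
    fit('rail_stand_top','box',(.1,.1,.022),(.617,.13,.5),0,cams,hull=True)
    fit('baren_center','cyl',(.108,.108,.02),(.67,-.268,0),0,cams)
t=vision.camera('top')
cv2.imwrite('pics/c3.png',cv2.resize(t[210:290,290:420],None,fx=5,fy=5,interpolation=cv2.INTER_CUBIC))
E
```

```text
('scene',)
pot_center xy [ 0.4651 -0.2156] yaw deg -6.2 iou {'scene': np.float64(0.943)}
round_mat_top xy [ 0.5605 -0.4083] yaw deg 3.7 iou {'scene': np.float64(0.863)}
square_mat_top xy [ 0.5781 -0.0318] yaw deg 12.7 iou {'scene': np.float64(0.912)}
slat_rack_top xy [0.5846 0.3378] yaw deg 15.7 iou {'scene': np.float64(0.935)}
rail_stand_top xy [0.6219 0.1313] yaw deg 32.8 iou {'scene': np.float64(0.921)}
baren_center xy [ 0.6729 -0.2645] yaw deg 0.9 iou {'scene': np.float64(0.774)}
('top',)
pot_center xy [ 0.4697 -0.2126] yaw deg -1.3 iou {'top': np.float64(0.941)}
round_mat_top xy [ 0.5646 -0.4076] yaw deg 8.3 iou {'top': np.float64(0.936)}
square_mat_top xy [ 0.5823 -0.0289] yaw deg 14.0 iou {'top': np.float64(0.933)}
slat_rack_top xy [0.5881 0.3424] yaw deg 15.7 iou {'top': np.float64(0.911)}
rail_stand_top xy [0.6247 0.1345] yaw deg 31.7 iou {'top': np.float64(0.971)}
baren_center xy [ 0.6734 -0.2633] yaw deg 0.5 iou {'top': np.float64(0.896)}
('scene', 'top')
pot_center xy [ 0.4685 -0.2126] yaw deg -3.2 iou {'scene': np.float64(0.883), 'top': np.float64(0.931)}
round_mat_top xy [ 0.5632 -0.4078] yaw deg -1.6 iou {'scene': np.float64(0.848), 'top': np.float64(0.93)}
square_mat_top xy [ 0.5803 -0.0293] yaw deg 15.8 iou {'scene': np.float64(0.903), 'top': np.float64(0.922)}
slat_rack_top xy [0.5866 0.3391] yaw deg 16.9 iou {'scene': np.float64(0.924), 'top': np.float64(0.906)}
rail_stand_top xy [0.624  0.1341] yaw deg 30.6 iou {'scene': np.float64(0.907), 'top': np.float64(0.967)}
baren_center xy [ 0.6736 -0.2636] yaw deg 0.7 iou {'scene': np.float64(0.774), 'top': np.float64(0.896)}
```

View pics/c3.png

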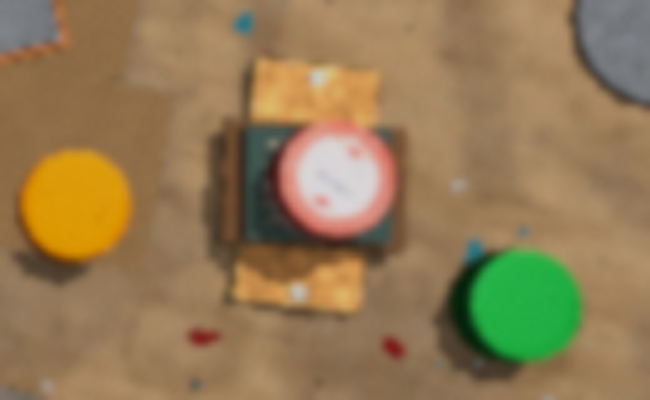

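Run:
```python
from h import *
R=[('cyl',(.058,.058,.05),(.4680,-.2130,0),.058),('cyl',(.092,.092,.01),(.5632,-.4078,0),0),('box',(.1,.1,.01),(.5803,-.0293,np.radians(14)),0),
('box',(.126,.095,.018),(.5866,.3395,np.radians(15.8)),0),('box',(.1,.1,.022),(.624,.134,np.radians(31.5)),0)]
for n,(a,b,c,d) in dict(scene=(165,325,205,405),top=(150,290,110,450)).items():
    im=cv2.imread(f'pics/{n}0.png'); f=3.5 if n=='scene' else 2.3
    o=cv2.resize(im[a:b,c:d],None,fx=f,fy=f,interpolation=cv2.INTER_CUBIC)
    for k,dm,p,z in R:
        M=model(k,dm,*p,z); M=M[len(M)//2:]
        uv=((proj(n,M)-[c,a]+.5)*f-.5).astype(int)
        cv2.polylines(o,[uv.reshape(-1,1,2)],True,(255,0,255),1)
    cv2.imwrite(f'pics/ov_{n}.png',o)
```

```text
(no output)
```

View pics/ov_scene.png

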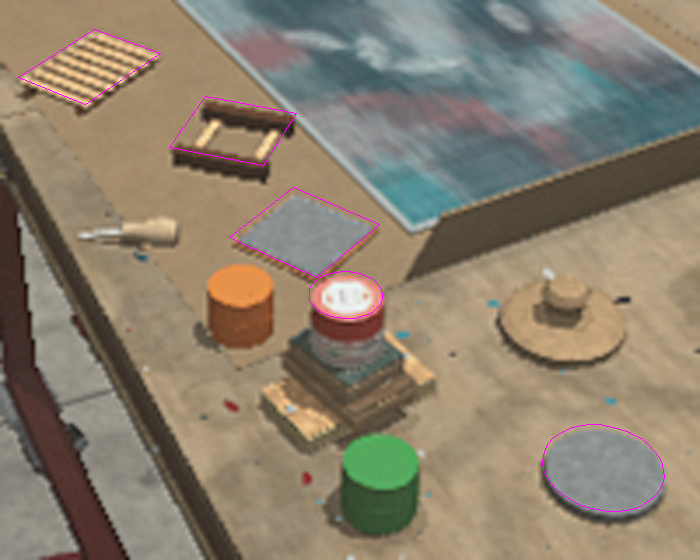

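View pics/ov_top.png

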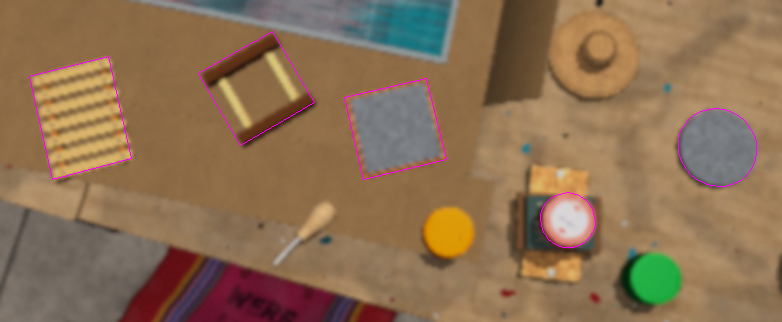

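{"op": "arm_command", "data": {"plan": [-1, 0.3, -0.3, 0, -0.3, -1, 0.8, -0.75, 0, -0.639, -1, 0.8, -0.75, 0, -0.639, -1, 0.8, -0.75, 0, -0.639, -1, 0.8, -0.75, 0, -0.639, -1, 0.8, -0.75, 0, -0.639, -1, 0.8, -0.75, 0, -0.639, -1, 0.8, -0.75, 0, -0.639, -1, 0.8, -0.75, 0, -0.639, -1, 0.8, -0.75, 0, -0.639, -1, 0.8, -0.75, 0, -0.639, -1, 0.8, -0.75, 0, -0.639, -1, 0.8, -0.75, 0, -0.639], "newtons": 15}}

```text
time_s: 3.85
ee_pos: [0.4456, 0.2361, 0.4048]
eef_rot: [3.142, -0.0, 1.574]
force: [-0.4, 1.0, 0.4]
grip_width: 0.0944
```

{"op": "arm_command", "data": {"plan": [-1, 0.05, -1, 0, 0, -1, 0.05, -1, 0, 0, -1, 0.05, -1, 0, 0, -1, 0.05, -1, 0, 0, -1, 0.05, -1, 0, 0, -1, 0.05, -1, 0, 0, -1, 0.05, -1, 0, 0, -1, 0.05, -1, 0, 0, -1, 0.05, -1, 0, 0, -1, 0.05, -1, 0, 0]}}

```text
time_s: 4.85
ee_pos: [0.4663, -0.1647, 0.4045]
eef_rot: [-3.141, -0.0, 1.571]
force: [0.0, 0.5, 1.0]
grip_width: 0.0939
```

{"op": "arm_command", "data": {"plan": [-1, 0, -0.122, 0, 0, -1, 0, -0.122, 0, 0, -1, 0, -0.122, -0.1, 0, -1, 0, -0.122, -0.18, 0, -1, 0, -0.122, -0.24, 0, -1, 0, -0.122, -0.29, 0, -1, 0, -0.122, -0.33, 0, -1, 0, -0.122, -0.345, 0, -1, 0, -0.122, -0.345, 0]}}

```text
time_s: 5.75
ee_pos: [0.4666, -0.2122, 0.2664]
eef_rot: [-3.141, -0.001, 1.573]
force: [0.5, -0.3, -0.0]
grip_width: 0.0941
```

Run:
```python
from h import *
t=vision.camera('scene'); cv2.imwrite('pics/s1.png',cv2.resize(t[150:330,200:420],None,fx=3,fy=3,interpolation=cv2.INTER_CUBIC))
```

```text
(no output)
```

View pics/s1.png

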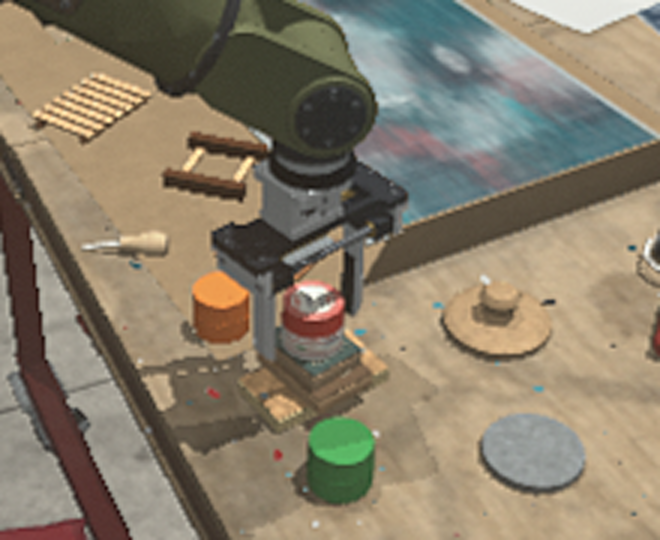

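The fingers straddle the red-lidded pot (crop (315,310)); I close.

{"op": "arm_command", "data": {"plan": [1, 0, 0, 0, 0, 1, 0, 0, 0, 0, 1, 0, 0, 0, 0, 1, 0, 0, 0, 0, 1, 0, 0, 0, 0, 1, 0, 0, 0, 0, 1, 0, 0, 0, 0, 1, 0, 0, 0, 0], "newtons": 15}}

```text
time_s: 6.6
ee_pos: [0.4664, -0.2136, 0.2668]
eef_rot: [3.141, 0.0, 1.571]
force: [1.5, -0.5, 3.4]
grip_width: 0.0576
```

{"op": "arm_command", "data": {"plan": [1, 0, 0, 0.02, 0, 1, 0, 0, 0.06, 0, 1, 0, 0, 0.11, 0, 1, 0, 0, 0.14, 0, 1, 0, 0, 0.15, 0, 1, 0.01, -0.02, 0.15, 0, 1, 0.03, -0.06, 0.15, 0, 1, 0.06, -0.12, 0.15, 0, 1, 0.09, -0.18, 0.15, 0, 1, 0.12, -0.24, 0.15, 0, 1, 0.15, -0.3, 0.15, 0, 1, 0.18, -0.36, 0.15, 0, 1, 0.206, -0.42, 0.15, 0, 1, 0.226, -0.46, 0.15, 0, 1, 0.236, -0.48, 0.15, 0, 1, 0.239, -0.486, 0.15, 0, 1, 0.239, -0.486, 0.15, 0]}}

```text
time_s: 8.3
ee_pos: [0.5619, -0.4083, 0.3253]
eef_rot: [-3.14, -0.001, 1.571]
force: [-0.5, 0.8, -2.4]
grip_width: 0.0576
```

Run:
```python
from h import *
t=vision.camera('scene'); cv2.imwrite('pics/s2.png',cv2.resize(t[150:350,220:460],None,fx=3,fy=3,interpolation=cv2.INTER_CUBIC))
```

```text
(no output)
```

View pics/s2.png

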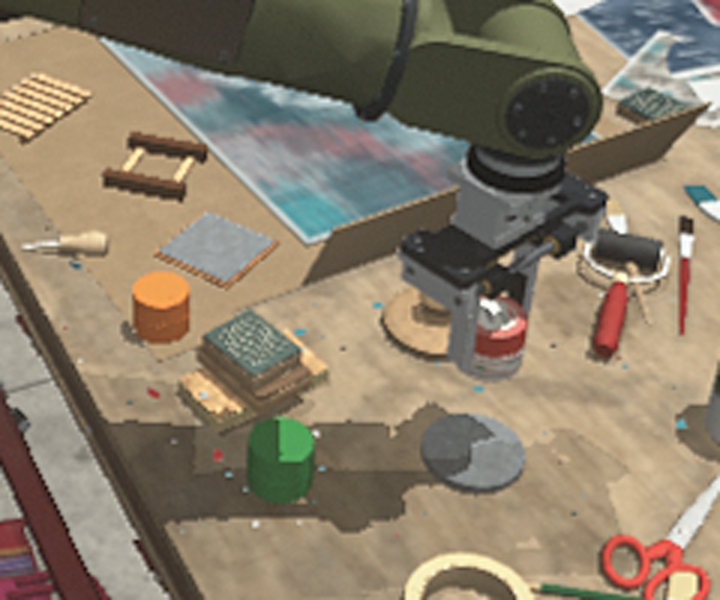

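{"op": "arm_command", "data": {"plan": [1, 0, 0, -0.03, 0, 1, 0, 0, -0.09, 0, 1, 0, 0, -0.15, 0, 1, 0, 0, -0.19, 0, 1, 0, 0, -0.22, 0, 1, 0, 0, -0.24, 0, 1, 0, 0, -0.25, 0, 1, 0, 0, -0.257, 0, 1, 0, 0, -0.262, 0, 1, 0, 0, -0.264, 0, 1, 0, 0, -0.264, 0]}}

```text
time_s: 9.45
ee_pos: [0.562, -0.408, 0.2213]
eef_rot: [3.141, 0.0, 1.571]
force: [0.4, -0.0, -1.9]
grip_width: 0.0579
```

{"op": "arm_command", "data": {"plan": [1, 0, 0, -0.003, 0, 1, 0, 0, -0.003, 0, 1, 0, 0, -0.003, 0]}}

```text
time_s: 9.75
ee_pos: [0.562, -0.4079, 0.2199]
eef_rot: [3.142, 0.0, 1.571]
force: [0.3, 0.6, -1.0]
grip_width: 0.0578
```

{"op": "arm_command", "data": {"plan": [1, 0, 0, -0.002, 0, 1, 0, 0, -0.003, 0, 1, 0, 0, -0.003, 0]}}

```text
time_s: 10.05
ee_pos: [0.562, -0.4079, 0.2187]
eef_rot: [3.142, 0.0, 1.571]
force: [-1.0, 0.7, 0.3]
grip_width: 0.0573
```

{"op": "arm_command", "data": {"plan": [0.2, 0, 0, 0, 0, 0, 0, 0, 0, 0, -0.2, 0, 0, 0, 0, -0.6, 0, 0, 0, 0, -1, 0, 0, 0, 0, -1, 0, 0, 0, 0, -1, 0, 0, 0, 0, -1, 0, 0, 0.05, 0, -1, 0, 0, 0.15, 0, -1, 0, 0, 0.25, 0, -1, 0, 0, 0.3, 0, -1, -0.05, 0.2, 0.3, 0, -1, -0.15, 0.4, 0.3, 0, -1, -0.15, 0.7, 0.3, 0, -1, -0.15, 0.7, 0.3, 0, -1, -0.15, 0.7, 0.3, 0, -1, -0.15, 0.7, 0.3, 0]}}

```text
time_s: 11.75
ee_pos: [0.5012, -0.1255, 0.3389]
eef_rot: [3.141, -0.0, 1.572]
force: [1.2, 0.3, 0.3]
grip_width: 0.0937
```

Run:
```python
from h import *
t=vision.camera('scene'); cv2.imwrite('pics/s3.png',cv2.resize(t[150:350,220:460],None,fx=3,fy=3,interpolation=cv2.INTER_CUBIC))
t=vision.camera('top'); cv2.imwrite('pics/t3.png',cv2.resize(t[130:330,200:460],None,fx=3,fy=3,interpolation=cv2.INTER_CUBIC))
```

```text
(no output)
```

View pics/s3.png

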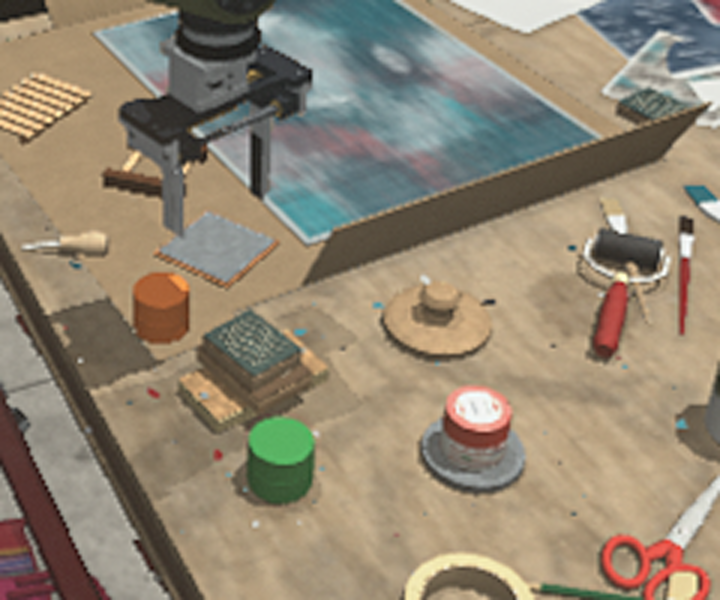

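View pics/t3.png

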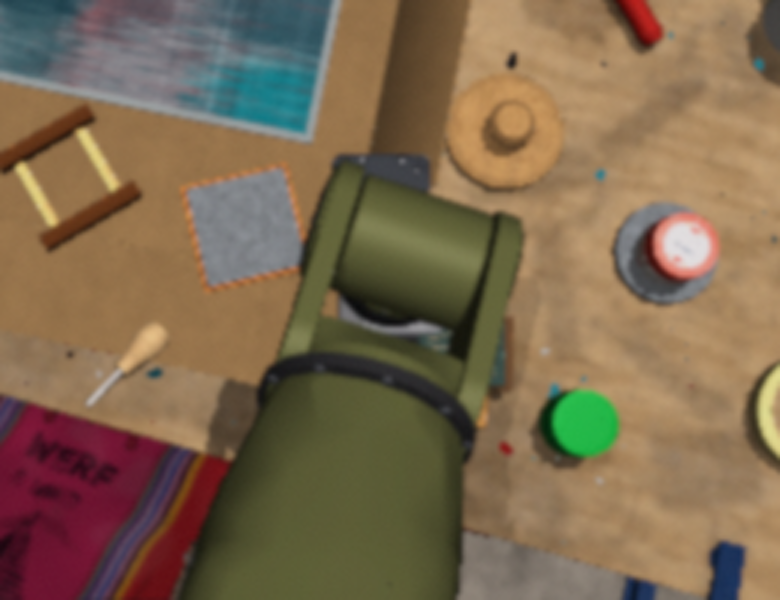

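{"op": "arm_command", "data": {"plan": [-1, 0, 0.3, 0, 0, -1, 0, 0.6, 0, 0, -1, 0, 0.6, 0, 0, -1, 0, 0.6, 0, 0, -1, 0, 0.6, 0, 0, -1, 0, 0.6, 0, 0, -1, 0, 0.6, 0, 0]}}

```text
time_s: 12.55
ee_pos: [0.5021, 0.1121, 0.3386]
eef_rot: [3.141, 0.0, 1.573]
force: [-0.1, 0.4, 0.5]
grip_width: 0.0942
```

Run:
```python
from h import *
s=vision.camera('scene');t=vision.camera('top')
cv2.imwrite('pics/c5.png',cv2.resize(t[210:290,290:420],None,fx=5,fy=5,interpolation=cv2.INTER_CUBIC))
for cams in (("scene",),("top",),("scene","top")):
    fit('pot_center','cyl',(.058,.058,.05),(.562,-.408,0),.01,cams)
    fit('round_mat_top','cyl',(.092,.092,.01),(.57,-.405,0),0,cams)
    fit('small_block_center','box',(.06,.075,.02),(.465,-.213,-.1),.038,cams)
    fit('large_block_center','box',(.065,.095,.02),(.465,-.213,-.1),.018,cams,hull=True)
    fit('press_board_center','box',(.130,.068,.018),(.465,-.213,-.1),.0,cams,hull=True)
```

```text
pot_center xy [ 0.5595 -0.4095] yaw deg 5.0 iou {'scene': np.float64(0.898)}
round_mat_top xy [ 0.56   -0.4114] yaw deg 6.1 iou {'scene': np.float64(0.461)}
small_block_center xy [ 0.4636 -0.2163] yaw deg -0.3 iou {'scene': np.float64(0.938)}
large_block_center xy [ 0.4645 -0.2197] yaw deg -1.5 iou {'scene': np.float64(0.704)}
press_board_center xy [ 0.4693 -0.2173] yaw deg -5.5 iou {'scene': np.float64(0.813)}
pot_center top no mask
pot_center xy [ 0.562 -0.408] yaw deg 0.0 iou {}
round_mat_top xy [ 0.5647 -0.4064] yaw deg 2.1 iou {'top': np.float64(0.452)}
small_block_center xy [ 0.4695 -0.2138] yaw deg -0.3 iou {'top': np.float64(0.953)}
large_block_center xy [ 0.4773 -0.1876] yaw deg 7.2 iou {'top': np.float64(0.277)}
press_board_center xy [ 0.472  -0.2134] yaw deg -4.7 iou {'top': np.float64(0.959)}
pot_center top no mask
pot_center xy [ 0.5595 -0.4095] yaw deg 5.0 iou {'scene': np.float64(0.898)}
round_mat_top xy [ 0.5632 -0.4088] yaw deg 6.8 iou {'scene': np.float64(0.425), 'top': np.float64(0.42)}
small_block_center xy [ 0.4677 -0.2138] yaw deg -0.6 iou {'scene': np.float64(0.877), 'top': np.float64(0.926)}
large_block_center xy [ 0.4663 -0.2173] yaw deg -4.3 iou {'scene': np.float64(0.683), 'top': np.float64(0.198)}
press_board_center xy [ 0.4711 -0.2145] yaw deg -5.7 iou {'scene': np.float64(0.787), 'top': np.float64(0.946)}
  return _methods._mean(a, axis=axis, dtype=dtype,
  ret = ret.dtype.type(ret / rcount)
```

View pics/c5.png

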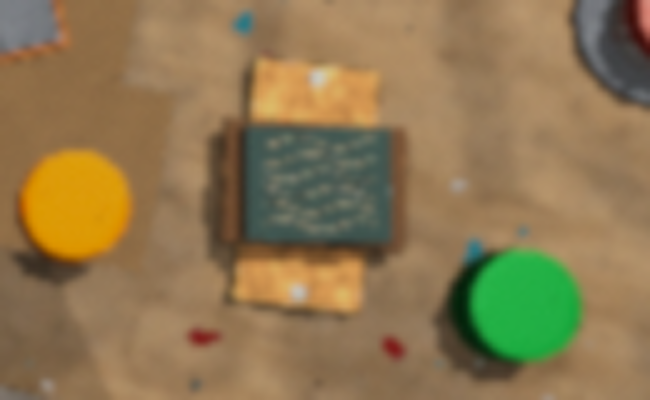

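{"op": "arm_command", "data": {"plan": [-1, -0.02, -0.1, 0, 0, -1, -0.086, -0.816, 0, 0, -1, -0.086, -0.816, 0, 0, -1, -0.086, -0.816, 0, 0, -1, -0.086, -0.816, 0, 0, -1, -0.086, -0.816, 0, 0, -1, -0.086, -0.816, 0, 0, -1, -0.086, -0.816, 0, 0, -1, -0.086, -0.816, 0, 0, -1, -0.086, -0.816, 0, 0, -1, -0.086, -0.816, -0.06, 0, -1, -0.086, -0.816, -0.12, 0, -1, -0.086, -0.816, -0.18, 0, -1, -0.086, -0.816, -0.22, 0, -1, -0.086, -0.816, -0.24, 0, -1, -0.086, -0.816, -0.244, 0, -1, -0.086, -0.816, -0.244, 0]}}

```text
time_s: 15.35
ee_pos: [0.4678, -0.2139, 0.2416]
eef_rot: [3.141, 0.0, 1.572]
force: [0.7, 0.7, -0.2]
grip_width: 0.0941
```

{"op": "arm_command", "data": {"plan": [1, 0, 0, 0, 0, 1, 0, 0, 0, 0, 1, 0, 0, 0, 0, 1, 0, 0, 0, 0, 1, 0, 0, 0, 0, 1, 0, 0, 0, 0, 1, 0, 0, 0, 0], "newtons": 20}}

```text
time_s: 16.05
ee_pos: [0.4676, -0.2143, 0.2412]
eef_rot: [3.141, 0.0, 1.571]
force: [-2.0, 0.5, 2.5]
grip_width: 0.0597
```

Run:
```python
from h import *
t=vision.camera('scene'); cv2.imwrite('pics/s4.png',cv2.resize(t[180:330,220:420],None,fx=3.5,fy=3.5,interpolation=cv2.INTER_CUBIC))
```

```text
(no output)
```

View pics/s4.png

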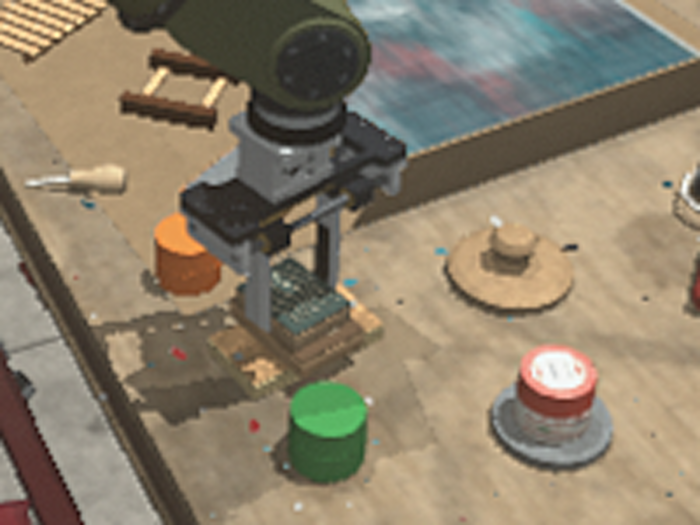

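{"op": "arm_command", "data": {"plan": [1, 0, 0, 0.01, 0, 1, 0, 0, 0.04, 0, 1, 0, 0, 0.09, 0, 1, 0, 0, 0.13, 0, 1, 0, 0, 0.15, 0, 1, 0.01, 0.02, 0.15, 0.01, 1, 0.04, 0.06, 0.15, 0.02, 1, 0.07, 0.11, 0.15, 0.04, 1, 0.1, 0.17, 0.15, 0.06, 1, 0.14, 0.23, 0.15, 0.08, 1, 0.18, 0.29, 0.15, 0.1, 1, 0.21, 0.35, 0.15, 0.117, 1, 0.245, 0.4, 0.15, 0.117, 1, 0.265, 0.44, 0.15, 0.117, 1, 0.277, 0.456, 0.15, 0.117, 1, 0.281, 0.462, 0.15, 0.117, 1, 0.281, 0.462, 0.15, 0.117]}}

```text
time_s: 17.8
ee_pos: [0.5798, -0.0298, 0.3008]
eef_rot: [-3.141, -0.0, 1.816]
force: [-0.2, -0.2, -1.0]
grip_width: 0.0599
```

Run:
```python
from h import *
t=vision.camera('scene'); cv2.imwrite('pics/s5.png',cv2.resize(t[150:300,220:420],None,fx=3.5,fy=3.5,interpolation=cv2.INTER_CUBIC))
```

```text
(no output)
```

View pics/s5.png

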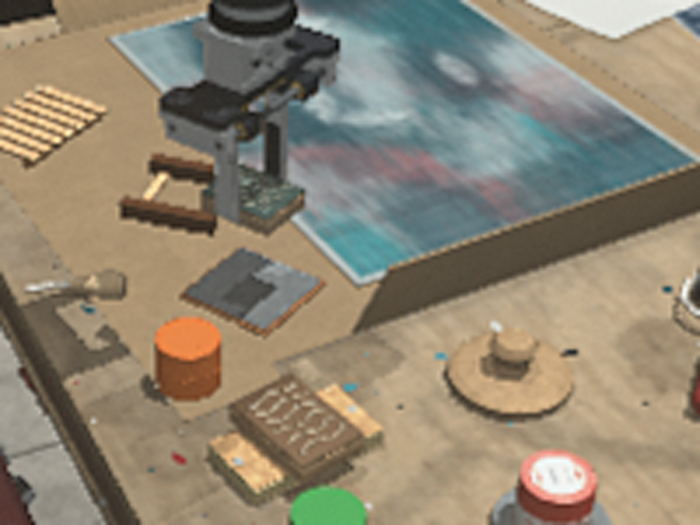

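{"op": "arm_command", "data": {"plan": [1, 0, 0, -0.02, 0, 1, 0, 0, -0.06, 0, 1, 0, 0, -0.11, 0, 1, 0, 0, -0.15, 0, 1, 0, 0, -0.18, 0, 1, 0, 0, -0.2, 0, 1, 0, 0, -0.208, 0, 1, 0, 0, -0.213, 0, 1, 0, 0, -0.217, 0, 1, 0, 0, -0.22, 0, 1, 0, 0, -0.222, 0, 1, 0, 0, -0.222, 0, 1, 0, 0, -0.222, 0]}}

```text
time_s: 19.15
ee_pos: [0.5801, -0.0295, 0.2132]
eef_rot: [3.141, 0.0, 1.817]
force: [-3.4, 0.3, 6.8]
grip_width: 0.0598
```

{"op": "arm_command", "data": {"plan": [0.2, 0, 0, 0, 0, 0, 0, 0, 0, 0, -0.3, 0, 0, 0, 0, -1, 0, 0, 0, 0, -1, 0, 0, 0, 0, -1, 0, 0, 0, 0, -1, 0, 0, 0.04, 0, -1, 0, 0, 0.12, 0, -1, 0, 0, 0.24, 0, -1, 0, 0.1, 0.3, 0, -1, 0, 0.4, 0.3, 0, -1, 0, 0.4, 0.3, 0, -1, 0, 0.4, 0.3, 0, -1, 0, 0.4, 0.3, 0]}}

```text
time_s: 20.55
ee_pos: [0.5795, 0.133, 0.3334]
eef_rot: [3.141, -0.0, 1.82]
force: [0.6, -0.5, 0.2]
grip_width: 0.0942
```

Run:
```python
from h import *
s=vision.camera('scene');t=vision.camera('top')
cv2.imwrite('pics/c6.png',cv2.resize(t[170:290,250:420],None,fx=4,fy=4,interpolation=cv2.INTER_CUBIC))
cv2.imwrite('pics/s6.png',cv2.resize(s[150:300,220:420],None,fx=3.5,fy=3.5,interpolation=cv2.INTER_CUBIC))
for cams in (("scene",),("top",),("scene","top")):
    fit('small_block_center','box',(.06,.075,.02),(.58,-.03,.24),.01,cams)
    fit('large_block_center','box',(.065,.095,.02),(.465,-.213,-.1),.018,cams)
    fit('press_board_center','box',(.130,.068,.018),(.465,-.213,-.1),.0,cams,hull=True)
```

```text
small_block_center xy [ 0.5768 -0.0303] yaw deg 13.9 iou {'scene': np.float64(0.921)}
large_block_center xy [ 0.4681 -0.22  ] yaw deg -7.1 iou {'scene': np.float64(0.896)}
press_board_center xy [ 0.4689 -0.2175] yaw deg -3.2 iou {'scene': np.float64(0.882)}
small_block_center top no mask
small_block_center xy [ 0.58 -0.03] yaw deg -6.2 iou {}
large_block_center xy [ 0.4712 -0.2141] yaw deg -1.5 iou {'top': np.float64(0.949)}
press_board_center top no mask
press_board_center xy [ 0.465 -0.213] yaw deg -25.7 iou {}
small_block_center top no mask
small_block_center xy [ 0.5768 -0.0303] yaw deg 13.9 iou {'scene': np.float64(0.921)}
large_block_center xy [ 0.4701 -0.2157] yaw deg -2.5 iou {'scene': np.float64(0.848), 'top': np.float64(0.926)}
press_board_center top no mask
press_board_center xy [ 0.4689 -0.2175] yaw deg -3.2 iou {'scene': np.float64(0.882)}
  return _methods._mean(a, axis=axis, dtype=dtype,
  ret = ret.dtype.type(ret / rcount)
```

View pics/c6.png

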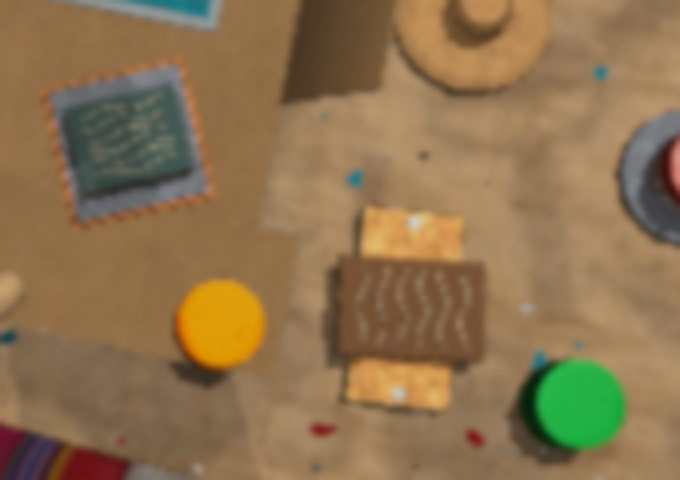

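View pics/s6.png

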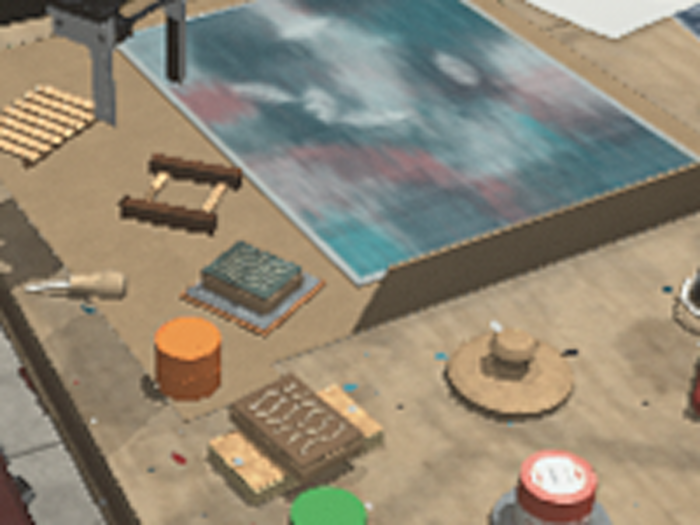

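{"op": "arm_command", "data": {"plan": [-1, -0.05, -0.2, 0, -0.03, -1, -0.2755, -0.865, 0, -0.14, -1, -0.2755, -0.865, 0, -0.14, -1, -0.2755, -0.865, 0, -0.14, -1, -0.2755, -0.865, 0, -0.14, -1, -0.2755, -0.865, 0, -0.14, -1, -0.2755, -0.865, 0, -0.14, -1, -0.2755, -0.865, 0, -0.14, -1, -0.2755, -0.865, 0, -0.14, -1, -0.2755, -0.865, 0, -0.14, -1, -0.2755, -0.865, 0, -0.14, -1, -0.2755, -0.865, -0.08, -0.14, -1, -0.2755, -0.865, -0.16, -0.14, -1, -0.2755, -0.865, -0.22, -0.14, -1, -0.2755, -0.865, -0.255, -0.14, -1, -0.2755, -0.865, -0.27, -0.14, -1, -0.2755, -0.865, -0.276, -0.14, -1, -0.2755, -0.865, -0.276, -0.14]}}

```text
time_s: 23.05
ee_pos: [0.4701, -0.2154, 0.2225]
eef_rot: [3.141, 0.0, 1.524]
force: [0.7, 0.3, -0.0]
grip_width: 0.0942
```

{"op": "arm_command", "data": {"plan": [1, 0, 0, 0, 0, 1, 0, 0, 0, 0, 1, 0, 0, 0, 0, 1, 0, 0, 0, 0, 1, 0, 0, 0, 0, 1, 0, 0, 0, 0, 1, 0, 0, 0, 0], "newtons": 25}}

```text
time_s: 23.75
ee_pos: [0.4698, -0.2156, 0.2221]
eef_rot: [3.141, 0.0, 1.523]
force: [-0.6, 1.1, 5.6]
grip_width: 0.0649
```

{"op": "arm_command", "data": {"plan": [1, 0, 0, 0.01, 0, 1, 0, 0, 0.04, 0, 1, 0, 0, 0.09, 0, 1, 0, 0, 0.14, 0, 1, 0, 0, 0.175, 0, 1, 0.01, 0.03, 0.175, -0.01, 1, 0.02, 0.09, 0.175, -0.03, 1, 0.03, 0.16, 0.175, -0.06, 1, 0.05, 0.24, 0.175, -0.1, 1, 0.07, 0.32, 0.175, -0.14, 1, 0.09, 0.4, 0.175, -0.18, 1, 0.11, 0.48, 0.175, -0.22, 1, 0.13, 0.56, 0.175, -0.26, 1, 0.15, 0.64, 0.175, -0.3, 1, 0.17, 0.72, 0.175, -0.34, 1, 0.19, 0.8, 0.175, -0.37, 1, 0.2, 0.86, 0.175, -0.39, 1, 0.2, 0.9, 0.175, -0.4, 1, 0.2, 0.9, 0.175, -0.4]}}

```text
time_s: 25.65
ee_pos: [0.5496, 0.1461, 0.2924]
eef_rot: [-3.142, -0.0, 0.687]
force: [0.4, 0.0, -0.1]
grip_width: 0.0644
```

Run:
```python
from h import *
s=vision.camera('scene')
cv2.imwrite('pics/s7.png',cv2.resize(s[120:300,200:420],None,fx=3.3,fy=3.3,interpolation=cv2.INTER_CUBIC))
```

```text
(no output)
```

View pics/s7.png

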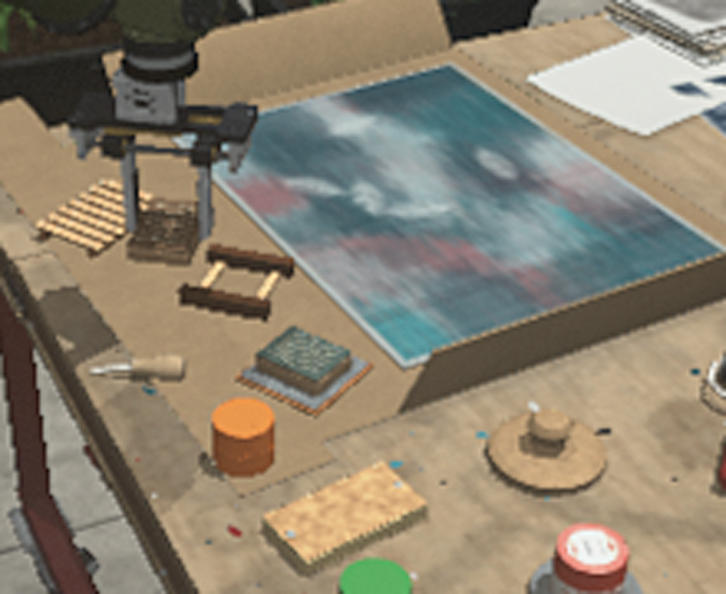

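{"op": "arm_command", "data": {"plan": [1, 0.01, 0.04, 0, -0.02, 1, 0.025, 0.11, 0, -0.05, 1, 0.04, 0.19, 0, -0.08, 1, 0.055, 0.27, 0, -0.12, 1, 0.07, 0.35, 0, -0.15, 1, 0.08, 0.42, 0, -0.18, 1, 0.09, 0.465, 0, -0.1955, 1, 0.0905, 0.4865, 0, -0.1955, 1, 0.0905, 0.4865, -0.02, -0.1955, 1, 0.0905, 0.4865, -0.06, -0.1955, 1, 0.0905, 0.4865, -0.1, -0.1955, 1, 0.0905, 0.4865, -0.13, -0.1955, 1, 0.0905, 0.4865, -0.15, -0.1955, 1, 0.0905, 0.4865, -0.162, -0.1955, 1, 0.0905, 0.4865, -0.168, -0.1955, 1, 0.0905, 0.4865, -0.172, -0.1955, 1, 0.0905, 0.4865, -0.172, -0.1955]}}

```text
time_s: 27.4
ee_pos: [0.586, 0.3391, 0.2233]
eef_rot: [-3.142, -0.0, 0.276]
force: [0.1, -0.1, -0.7]
grip_width: 0.0646
```

Run:
```python
from h import *
s=vision.camera('scene')
cv2.imwrite('pics/s8.png',cv2.resize(s[140:240,180:320],None,fx=5,fy=5,interpolation=cv2.INTER_CUBIC))
```

```text
(no output)
```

View pics/s8.png

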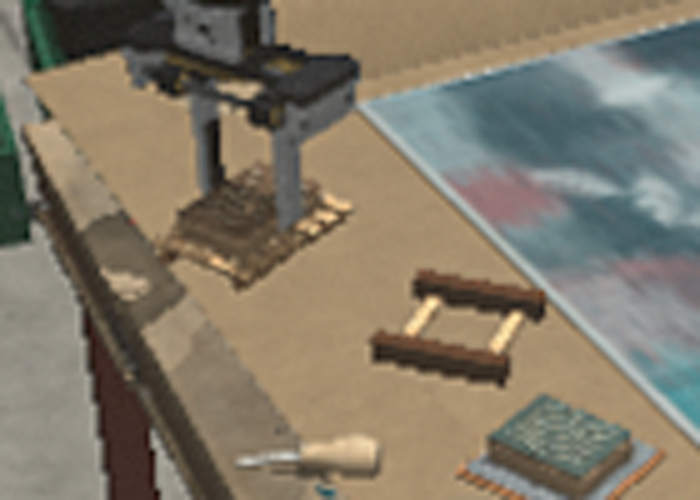

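{"op": "arm_command", "data": {"plan": [1, 0, 0, -0.002, 0, 1, 0, 0, -0.004, 0, 1, 0, 0, -0.004, 0]}}

```text
time_s: 27.75
ee_pos: [0.586, 0.3391, 0.2221]
eef_rot: [-3.142, -0.001, 0.276]
force: [-1.9, -1.1, 4.8]
grip_width: 0.0646
```

{"op": "arm_command", "data": {"plan": [0.2, 0, 0, 0, 0, 0, 0, 0, 0, 0, -0.3, 0, 0, 0, 0, -1, 0, 0, 0, 0, -1, 0, 0, 0, 0, -1, 0, 0, 0, 0, -1, 0, 0, 0.04, 0, -1, 0, 0, 0.12, 0, -1, 0, 0, 0.24, 0, -1, 0, 0, 0.3, 0, -1, -0.05, -0.2, 0.3, -0.05, -1, -0.2, -0.6, 0.3, -0.1, -1, -0.2, -0.6, 0.3, -0.166, -1, -0.2, -0.6, 0.3, -0.166, -1, -0.2, -0.6, 0.3, -0.166, -1, -0.2, -0.6, 0.3, -0.166]}}

```text
time_s: 29.35
ee_pos: [0.5046, 0.0954, 0.3429]
eef_rot: [3.141, -0.001, -0.075]
force: [-0.4, 0.5, 0.0]
grip_width: 0.0943
```

Run:
```python
from h import *
s=vision.camera('scene');t=vision.camera('top')
cv2.imwrite('pics/t9.png',cv2.resize(t[150:290,110:450],None,fx=2.3,fy=2.3,interpolation=cv2.INTER_CUBIC))
for cams in (("scene",),("top",),("scene","top")):
  try:
    fit('large_block_center','box',(.095,.065,.02),(.586,.339,.27),.018,cams)
  except Exception as e: print(e)
  try:
    fit('press_board_center','box',(.130,.068,.018),(.468,-.215,-.07),.0,cams)
  except Exception as e: print(e)
```

```text
large_block_center xy [0.5831 0.3373] yaw deg 21.2 iou {'scene': np.float64(0.814)}
press_board_center xy [ 0.467  -0.2162] yaw deg -6.6 iou {'scene': np.float64(0.894)}
large_block_center xy [0.5868 0.3401] yaw deg 16.1 iou {'top': np.float64(0.951)}
press_board_center xy [ 0.4729 -0.2139] yaw deg -6.2 iou {'top': np.float64(0.961)}
large_block_center xy [0.5853 0.3397] yaw deg 17.7 iou {'scene': np.float64(0.796), 'top': np.float64(0.937)}
press_board_center xy [ 0.471  -0.2141] yaw deg -5.9 iou {'scene': np.float64(0.878), 'top': np.float64(0.951)}
```

View pics/t9.png

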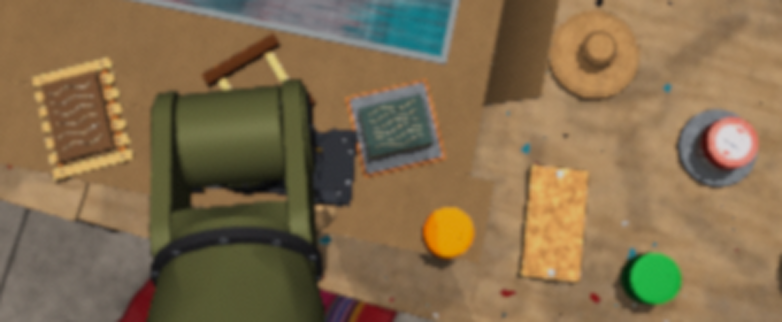

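{"op": "arm_command", "data": {"plan": [-1, -0.02, -0.2, 0, -0.016, -1, -0.089, -0.785, 0, -0.016, -1, -0.089, -0.785, 0, -0.016, -1, -0.089, -0.785, 0, -0.016, -1, -0.089, -0.785, 0, -0.016, -1, -0.089, -0.785, 0, -0.016, -1, -0.089, -0.785, 0, -0.016, -1, -0.089, -0.785, 0, -0.016, -1, -0.089, -0.785, 0, -0.016, -1, -0.089, -0.785, 0, -0.016, -1, -0.089, -0.785, -0.05, -0.016, -1, -0.089, -0.785, -0.11, -0.016, -1, -0.089, -0.785, -0.18, -0.016, -1, -0.089, -0.785, -0.24, -0.016, -1, -0.089, -0.785, -0.29, -0.016, -1, -0.089, -0.785, -0.32, -0.016, -1, -0.089, -0.785, -0.335, -0.016, -1, -0.089, -0.785, -0.342, -0.016, -1, -0.089, -0.785, -0.342, -0.016]}}

```text
time_s: 31.75
ee_pos: [0.4706, -0.2148, 0.2051]
eef_rot: [3.141, -0.001, -0.105]
force: [-0.4, -0.7, 1.3]
grip_width: 0.0942
```

{"op": "arm_command", "data": {"plan": [-1, 0, 0, -0.005, 0, -1, 0, 0, -0.005, 0, 1, 0, 0, -0.005, 0, 1, 0, 0, -0.005, 0, 1, 0, 0, -0.005, 0, 1, 0, 0, -0.005, 0, 1, 0, 0, -0.005, 0, 1, 0, 0, -0.005, 0, 1, 0, 0, -0.005, 0], "newtons": 30}}

```text
time_s: 32.65
ee_pos: [0.4704, -0.215, 0.2027]
eef_rot: [3.141, -0.0, -0.105]
force: [-0.2, -1.7, 1.2]
grip_width: 0.0679
```

{"op": "arm_command", "data": {"plan": [1, 0, 0, 0.01, 0, 1, 0, 0, 0.04, 0, 1, 0, 0, 0.1, 0, 1, 0, 0, 0.15, 0, 1, 0, 0, 0.19, 0, 1, 0.01, 0.02, 0.2, 0.01, 1, 0.04, 0.08, 0.2, 0.03, 1, 0.07, 0.15, 0.2, 0.06, 1, 0.1, 0.23, 0.2, 0.09, 1, 0.14, 0.32, 0.2, 0.12, 1, 0.18, 0.41, 0.2, 0.15, 1, 0.22, 0.5, 0.2, 0.18, 1, 0.26, 0.59, 0.2, 0.21, 1, 0.3, 0.68, 0.2, 0.24, 1, 0.335, 0.76, 0.2, 0.27, 1, 0.36, 0.82, 0.2, 0.29, 1, 0.375, 0.855, 0.2, 0.305, 1, 0.3815, 0.871, 0.2, 0.3125, 1, 0.3815, 0.871, 0.2, 0.3125, 1, 0.3815, 0.871, 0.2, 0.3125]}}

```text
time_s: 34.65
ee_pos: [0.6228, 0.1326, 0.2825]
eef_rot: [-3.142, 0.0, 0.548]
force: [0.1, 0.0, -1.6]
grip_width: 0.0676
```

Run:
```python
from h import *
s=vision.camera('scene')
cv2.imwrite('pics/s10.png',cv2.resize(s[120:300,200:420],None,fx=3.3,fy=3.3,interpolation=cv2.INTER_CUBIC))
```

```text
(no output)
```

View pics/s10.png

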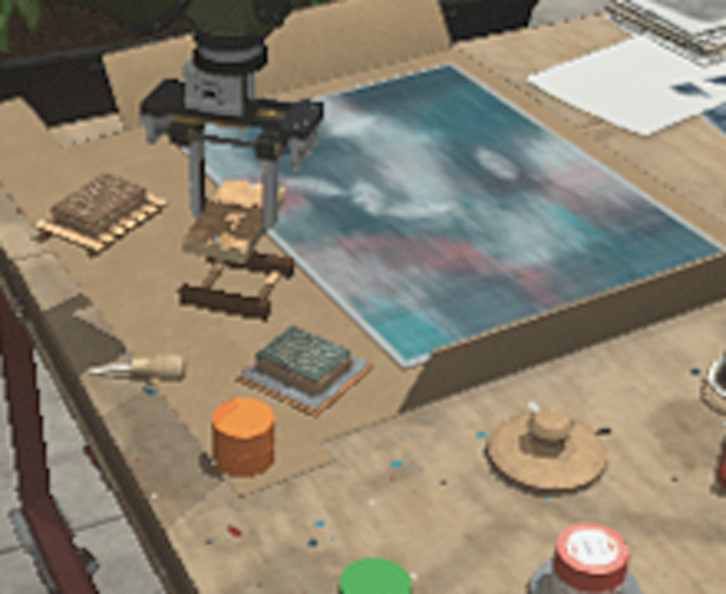

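{"op": "arm_command", "data": {"plan": [1, 0, 0, -0.02, 0, 1, 0, 0, -0.05, 0, 1, 0, 0, -0.08, 0, 1, 0, 0, -0.105, 0, 1, 0, 0, -0.122, 0, 1, 0, 0, -0.132, 0, 1, 0, 0, -0.138, 0, 1, 0, 0, -0.142, 0, 1, 0, 0, -0.142, 0, 1, 0, 0, -0.142, 0]}}

```text
time_s: 35.7
ee_pos: [0.623, 0.1335, 0.2262]
eef_rot: [3.141, -0.001, 0.549]
force: [0.2, -0.3, -1.6]
grip_width: 0.0677
```

Run:
```python
from h import *
s=vision.camera('scene')
cv2.imwrite('pics/s11.png',cv2.resize(s[160:240,220:340],None,fx=6,fy=6,interpolation=cv2.INTER_CUBIC))
```

```text
(no output)
```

View pics/s11.png

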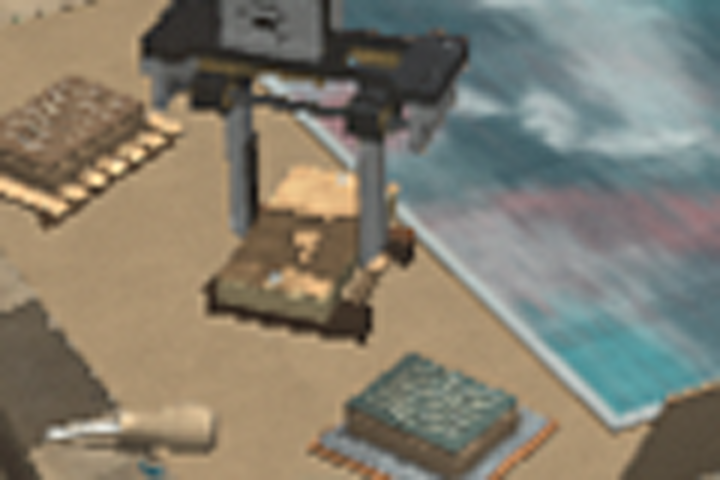

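{"op": "arm_command", "data": {"plan": [1, 0, 0, -0.002, 0, 1, 0, 0, -0.004, 0, 1, 0, 0, -0.005, 0, 1, 0, 0, -0.005, 0]}}

```text
time_s: 36.15
ee_pos: [0.623, 0.1335, 0.2248]
eef_rot: [3.141, -0.0, 0.549]
force: [-4.4, -1.0, 6.5]
grip_width: 0.0676
```

Contact is made; release, rise, move clear.

{"op": "arm_command", "data": {"plan": [0.2, 0, 0, 0, 0, 0, 0, 0, 0, 0, -0.3, 0, 0, 0, 0, -1, 0, 0, 0, 0, -1, 0, 0, 0, 0, -1, 0, 0, 0, 0, -1, 0, 0, 0.04, 0, -1, 0, 0, 0.12, 0, -1, 0, 0, 0.24, 0, -1, 0, 0, 0.34, 0, -1, -0.1, -0.1, 0.35, 0, -1, -0.4, -0.7, 0.35, 0, -1, -0.4, -0.7, 0.35, 0, -1, -0.4, -0.7, 0.35, 0, -1, -0.4, -0.7, 0.35, 0, -1, -0.4, -0.7, 0.35, 0, -1, -0.4, -0.7, 0.35, 0]}}

```text
time_s: 37.85
ee_pos: [0.4612, -0.149, 0.3652]
eef_rot: [3.14, -0.001, 0.547]
force: [0.7, 0.1, 0.0]
grip_width: 0.094
```

Run:
```python
from h import *
s=vision.camera('scene');t=vision.camera('top')
cv2.imwrite('pics/t12.png',cv2.resize(t[150:290,110:450],None,fx=2.3,fy=2.3,interpolation=cv2.INTER_CUBIC))
cv2.imwrite('pics/s12.png',cv2.resize(s[140:340,190:440],None,fx=3,fy=3,interpolation=cv2.INTER_CUBIC))
print(sensors.get_obs()['time_s'])
for cams in (("scene",),("top",)):
  for a in (('pot_center','cyl',(.058,.058,.05),(.562,-.408,0),.01),('small_block_center','box',(.06,.075,.02),(.58,-.03,.24),.01),('large_block_center','box',(.095,.065,.02),(.586,.339,.27),.018),('press_board_center','box',(.130,.068,.018),(.623,.133,.55),.022),('baren_center','cyl',(.108,.108,.02),(.67,-.268,0),0)):
   try: fit(*a,cams)
   except Exception as e: print(a[0],e)
  vision_q=[np.round(d['at'],1) for d in vision.pinpoint('cutter_center',cams[0])[:1]]; print(cams,'cutter',vision_q)
```

```text
37.95
pot_center xy [ 0.5604 -0.4104] yaw deg 5.2 iou {'scene': np.float64(0.912)}
small_block_center xy [ 0.5765 -0.0312] yaw deg 13.9 iou {'scene': np.float64(0.939)}
large_block_center xy [0.5796 0.3358] yaw deg 16.2 iou {'scene': np.float64(0.933)}
press_board_center xy [0.6207 0.132 ] yaw deg 34.3 iou {'scene': np.float64(0.49)}
baren_center xy [ 0.6731 -0.2646] yaw deg -2.2 iou {'scene': np.float64(0.79)}
('scene',) cutter [array([230.8, 242.7])]
pot_center xy [ 0.5632 -0.4063] yaw deg 2.1 iou {'top': np.float64(0.901)}
small_block_center xy [ 0.5819 -0.0283] yaw deg 14.1 iou {'top': np.float64(0.965)}
large_block_center xy [0.5868 0.3406] yaw deg 16.0 iou {'top': np.float64(0.96)}
press_board_center xy [0.6248 0.136 ] yaw deg 31.5 iou {'top': np.float64(0.962)}
baren_center xy [ 0.6735 -0.2626] yaw deg 4.9 iou {'top': np.float64(0.884)}
('top',) cutter [array([251.1, 238.5])]
```

View pics/t12.png

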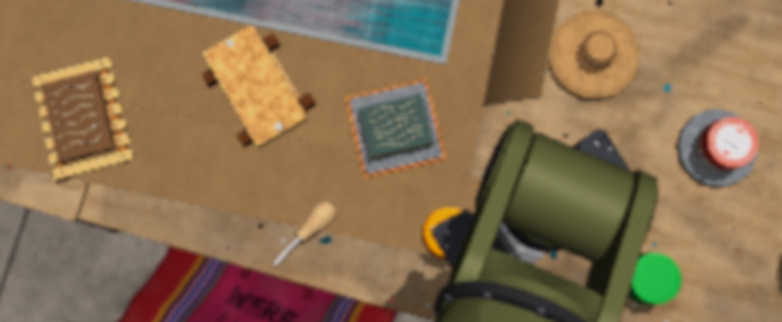

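View pics/s12.png

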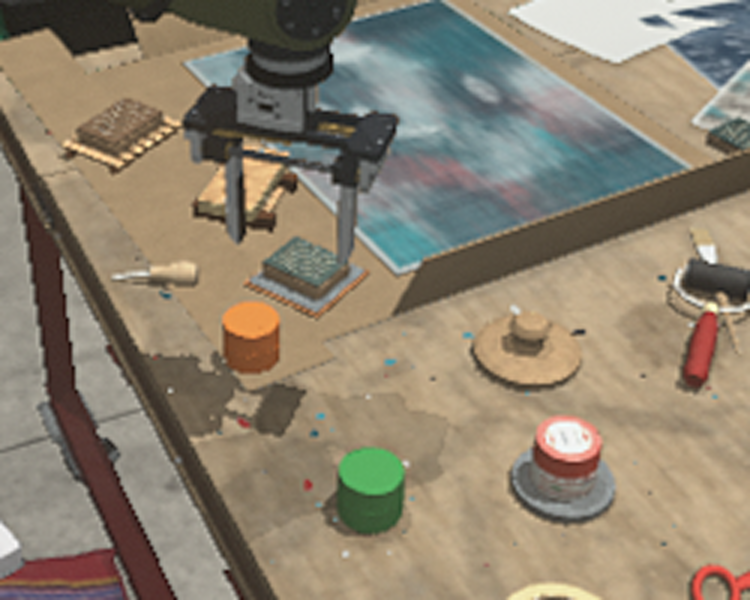

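Run:
```python
from h import *
o=sensors.get_obs();print(o['joint_vel'].round(3))
job.hand_in()
```

```text
[-0.004 -0.     0.002 -0.    -0.     0.001]
the job is handed in; nothing more can be done
```

I took the stack apart and set each thing down by guarded lowering: the pot on the round mat, the small block on the square mat, the large block on the rack and the board on the rail stand. I handed the job in at about 38 s, with the arm still and clear of everything.

- **Top camera, last check:** all four showed within about 3 mm of centre, with the blocks and board within about 1° of square.
- **Scene camera:** it agreed to about 4–7 mm. It reads x about 3–7 mm smaller throughout, as it did for the places before the first move.
- **Poor fit:** the scene-camera fit for the board was weak (overlap 0.49) because the gripper hid part of it. For the board I relied on the top view.
- **Height and level:** I did not measure these at the end. I judged them from contact on setting down and from the pictures; the pot showed only a faint contact force.
- **Bystanders:** the baren is where it was, within a millimetre. The cutter looks unmoved in both pictures. The scene network puts it within half a pixel of before, and the top one reads 3 pixels (about 9 mm) off, which I took as network scatter.

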